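# Set the gap gauge in the die set

### The arm

A 6-joint arm with a two-finger parallel gripper is mounted at the origin on the work surface. World frame = base frame: x ahead of the robot, y to its left, z up, the work surface at z = 0. Lengths are in m, angles in rad, forces in N, time in s.
With the tool pointing down it reaches from about 0.375 to 0.825 m from the base axis. Payload 5.5 kg.
Tool frame: the origin (TCP) lies on the centre line of the jaws, within the pads' length; the fingertips stand 22 mm ahead of it and the grasp point (between the pads) lies 3 mm ahead of it; z points along the fingers, y is the direction in which the jaws open and shut (so a half turn about z gives the same grasp; the last joint's range is limited). The gripper opens to 85 mm and grips with 20 to 120 N. Pads are 22 mm wide; open, the fingers measure 114 mm over their backs; the gripper's body (76 mm by 85 mm) begins 54 mm behind the grasp point. The pads swing forward as they close: fully open they stand 13 mm farther back than shut.
Start: joints at [-1.156, 0.314, -0.047, 1.21, 0, 1.571], TCP at [0.242, -0.549, 0.253] pointing down, gripper open.
Joint ranges: [-2.67, 2.67], [-0.69, 1.73], [-1.03, 1.25], [-2.08, 2.16], [-1.42, 1.45], [-3.14, 3.14]. Speed limits (rad/s): [2.39, 2.39, 3.01, 3.14, 3.14, 3.14].

### API

Orientations are given as [roll, pitch, yaw] about the fixed x, y, z axes, in that order (R = Rz(yaw) Ry(pitch) Rx(roll)).
In Python, from rig import bot gives the robot as it stands.
- The arm moves only by the shell command python3 -m pendant 'ROWS'. ROWS is JSON, a list of rows, each an object of numbers: "tx", "ty", "tz": the shift along the tool's x, y, z in m; "twist": the turn about the tool's z in rad; "fingers": the closure, from 0 (fully open) to 1 (shut). A call has 1 to 20 rows; each row is the pose to reach, as a shift and turn from the pose measured when the call began, along the tool's axes at that moment; what a row does not reach only later rows make up. A row lasts 1/8 s, in which the tool goes at most 62.5 mm and 10.7 degrees, less where a joint would pass 70% of its speed; a pose out of reach is approached as far as the arm can. A call with a gripper value outside its range is refused whole. The fingers move at their own pace and stop on an object; the grip force is fixed at half the most. Time passes only in rows, so rows that repeat a pose let the fingers close. It gives the time, the measured TCP pose, the force and the opening at its end, in the units of the state.
- bot.sense(): the state, without advancing time (a new reading comes with each control period).
- bot.snapshot(name): name is "scene" or "top" or "wrist"; returns the picture (384x512x3 uint8, blue, green, red); there is no depth.
- bot.camera_model(name): a dict with "intrinsics" (3x3 intrinsics, pixels), "pose" (4x4, takes a point from camera to world coordinates); the wrist camera has in their place "mount" (4x4, takes a point from camera to tool coordinates, whose origin is the TCP and whose axes are the flange's). Camera axes: x right, y up, looking along -z (the intrinsics and any distortion apply to the point x, -y, -z); pixel columns grow to the right and rows downward; lengths in m; the calibration is good to about 2 mm. A picture is of the moment at which its call begins: read the wrist's pose just before it. camera_model takes no time and is no camera call.
- bot.sign_off(): hands the job in, once; it reports no verdict.
The state is a dict: "time": time; "joint_positions": joint angles; "dq": joint speeds; "joint_torque": joint torques, N m; "position": TCP position; "tcp_rot": TCP orientation; "wrist_force": force on the tool from outside, world axes, zero at the start; "wrist_torque": the same for the moment, N m; "opening": finger opening in m.
Only numpy, scipy, OpenCV 4.12 (cv2) and the standard library are available. Lean on these libraries where they do the work, as an engineer would, in place of code of your own. Each camera call takes 0.05 s, during which the arm holds its last target.

### The job

Check the opening of the die set: push the T-handled gap gauge, nose first, along the strip guide into the gap under the upper die block. Stop when the front face of the block stands between the two lines scribed across the blade, and leave the gauge lying flat there, let go. Leave the jar, the screwdriver and the wrench where they are.

Things in the scene. Friction and masses are not known exactly. Their poses are not given: they have to be found in the camera images.
- die_mouth (a point): Mouth of the gap: on the bed's surface (18 mm above the bench), on the guide's centre line, straight below the front face of the upper die block. x is level, along the feed into the gap; y across; z up. The block hangs 8.5 mm above the bed (x 0 to 90 mm, 80 mm wide). Feed runs roughly to the robot's left: yaw 1.15 to 1.9 rad. Nothing stops the gauge at the right depth.
- die: Steel die set, bolted down. Origin 18 mm below die_mouth, same axes. Bed 110 mm wide from x -225 to -10 mm, then a lower shoe 170 mm wide to x 110 mm. Over the block an upper shoe 170 mm wide (x 10 to 95 mm), its top 55 mm above the bed; two pillars and a shank reach 78 mm above the bed.
- guide_entry (a point): Centre of the strip guide's flared entry, on the bed, 72 mm before die_mouth, same axes. Two flared aluminium rails narrow from 66 mm apart here to 34 mm at 32 mm farther on, then run straight, 34 mm apart, through the gap. All rails are 7 mm high; they funnel the blade in.
- gauge_bar (a point): Centre of the dark crossbar at the gauge's rear end, 20 mm above the gauge's underside. x towards the nose, y across, z up. Bar 14 (x) by 44 (y) mm, from 10 to 30 mm above the underside, so it passes over the rails; its flat upright rear face, 7 mm behind this point, is the gauge's rear end. Push it there, or pinch it from above. A 26 mm wide neck joins it to the blade.
- gauge_mark (a point): On the blade's upper face, half-way between its two black scribed lines, which cross it 6 mm ahead of and 6 mm behind this point (each 2 mm wide). 53 mm ahead of gauge_bar, 40 mm behind the nose. Axes as gauge_bar. Rightly set, it lies straight above die_mouth.
- gauge_tip (a point): Very end of the nose, 3 mm above the underside. Axes as gauge_bar. The steel gauge is loose, 0.15 to 0.31 kg, 100 mm long in all, blade 30 mm wide and 6 mm thick, nose rounded to 15 mm radius. It starts flat on the bed before the guide, nose towards the gap within 0.15 rad and 12 mm to either side, and slides freely.
- jar_mid (a point): Middle of a closed jar, 64 mm across and 75 mm high, standing on the bench to the left of the work; leave it.
- screwdriver: Screwdriver lying on the bench to the right of the work, near the robot; leave it. x along it to the tip.
- wrench: Wrench lying on the bench to the right of the work, farther out; leave it. x along it.
Things that resemble listed ones, but are neither listed nor needed, are in the scene too. What is meant by the part that bears gauge_bar is not green or orange, and is the larger of those in its own colour.

How it is judged:
By the outcome, as a careful person would: the job done as asked, in the order asked, and still so for the second after the job is handed in, with the robot touching nothing.
It also fails if it takes over 45 s, if anything falls off the work surface, if the arm or the gripper's body presses on something with over 40 N, if the wrist force passes 120 N, or if a joint passes its speed limit or range.

## Working session

There is one attempt and no reset: what is moved stays moved. The work goes in short steps, Python scripts to look and compute and a shell command to move; the robot and the scene stay as the last step left them, time stands still between calls to the robot, and variables do not carry over. Pictures are saved under pics/ and viewed, and the job is handed in when it is done.

```bash
ls; mkdir -p pics
python3 - <<'E'
from rig import bot
import cv2, numpy as np
np.set_printoptions(precision=4,suppress=True)
print(bot.sense())
for n in ["scene","top","wrist"]:
    im=bot.snapshot(n); cv2.imwrite(f"pics/{n}0.png",im)
    print(n,bot.camera_model(n))
E
```

```text
pics
{'time': 0.0, 'joint_positions': array([-1.156 ,  0.3142, -0.0481,  1.2102, -0.    ,  1.5708]), 'dq': array([-0.0001, -0.0006,  0.0005, -0.001 , -0.0007,  0.0012]), 'joint_torque': array([ -0.0029, -53.9586,  33.9748,   0.019 ,  -0.0002,  -0.    ]), 'position': array([ 0.2416, -0.5486,  0.2524]), 'tcp_rot': array([-3.1399,  0.    ,  0.4148]), 'wrist_force': array([ 0.2684, -0.1247,  0.2157]), 'wrist_torque': array([-0.0387,  0.0321,  0.0102]), 'opening': 0.08538931499696822}
scene {'intrinsics': array([[366.2796,   0.    , 253.5693],
       [  0.    , 366.2796, 192.3203],
       [  0.    ,   0.    ,   1.    ]]), 'pose': array([[-0.3236, -0.776 ,  0.5413,  1.0733],
       [ 0.9461, -0.2743,  0.1724,  0.1471],
       [ 0.0147,  0.5679,  0.823 ,  0.9128],
       [ 0.    ,  0.    ,  0.    ,  1.    ]])}
top {'intrinsics': array([[472.8712,   0.    , 254.7811],
       [  0.    , 472.8712, 189.5851],
       [  0.    ,   0.    ,   1.    ]]), 'pose': array([[ 0.011 ,  0.987 , -0.1606,  0.3309],
       [-0.9998,  0.0139,  0.0169,  0.0045],
       [ 0.0189,  0.1603,  0.9869,  1.2663],
       [ 0.    ,  0.    ,  0.    ,  1.    ]])}
wrist {'intrinsics': array([[309.2951,   0.    , 254.0706],
       [  0.    , 309.2951, 193.5012],
       [  0.    ,   0.    ,   1.    ]]), 'mount': array([[ 0.0013,  0.9497,  0.3131,  0.0809],
       [ 1.    , -0.0012, -0.0006, -0.0015],
       [-0.0002,  0.3131, -0.9497, -0.1198],
       [ 0.    ,  0.    ,  0.    ,  1.    ]])}
```

View pics/scene0.png

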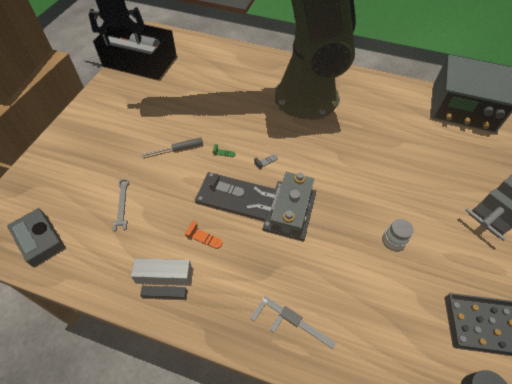

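View pics/top0.png

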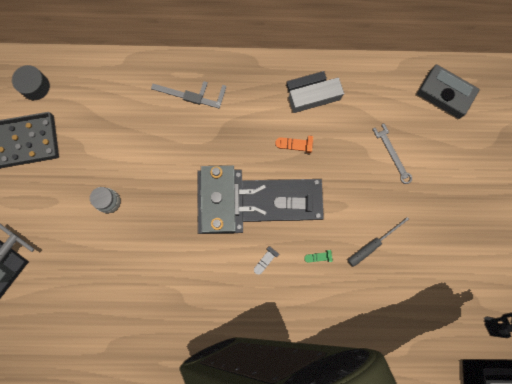

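View pics/wrist0.png

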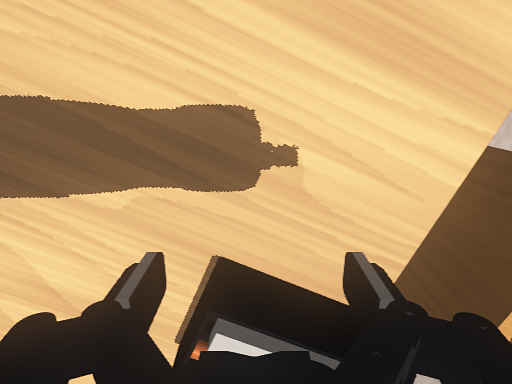

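The top view shows four T-shaped parts: grey on the bed (292,203), small grey (266,260), green (319,257) and orange (295,145). The grey one on the bed fits, since it is the larger in its colour and lies before the guide. I'll confirm with a crop.

Run:
```python
import cv2
im=cv2.imread("pics/top0.png")[150:280,190:340]
cv2.imwrite("pics/top0c.png",cv2.resize(im,None,fx=5,fy=4.6,interpolation=cv2.INTER_CUBIC) if 0 else cv2.resize(im,None,fx=4.6,fy=4.6,interpolation=cv2.INTER_CUBIC))
im=cv2.imread("pics/scene0.png")[160:250,185:325]
cv2.imwrite("pics/scene0c.png",cv2.resize(im,None,fx=5,fy=5,interpolation=cv2.INTER_CUBIC))
```

```text
(no output)
```

View pics/top0c.png

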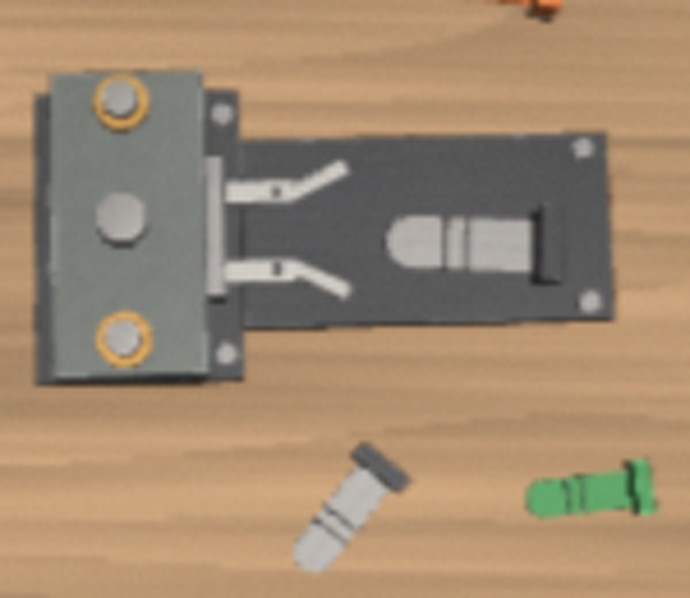

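View pics/scene0c.png

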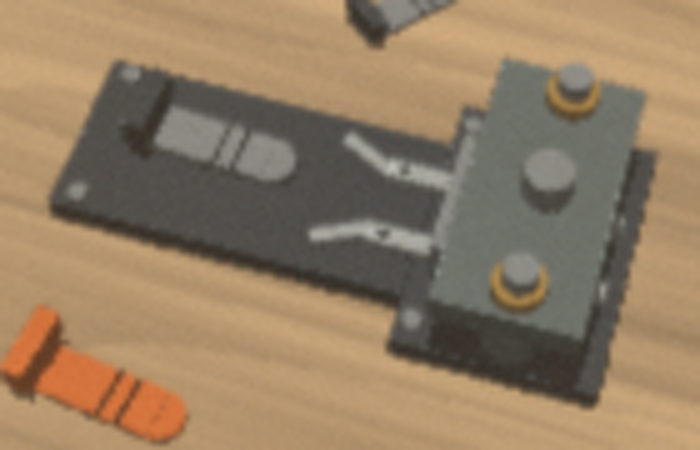

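The crop confirms it: the grey gauge lies on the bed with its nose towards the guide. Next I fit the poses of the die and the gauge.

```bash
cat > h.py <<'E'
import numpy as np, cv2
from scipy.optimize import least_squares
from scipy.spatial.transform import Rotation as R
from rig import bot
np.set_printoptions(precision=4,suppress=True)
def campose(name,s=None):
    m=bot.camera_model(name)
    if 'pose' in m: return m['intrinsics'],np.array(m['pose'])
    T=np.eye(4);T[:3,:3]=R.from_euler('xyz',s['tcp_rot']).as_matrix();T[:3,3]=s['position']
    return m['intrinsics'],T@m['mount']
def proj(K,P,X):
    X=np.atleast_2d(X);c=(X-P[:3,3])@P[:3,:3]
    c=c*[1,-1,-1]; p=c@K.T
    return p[:,:2]/p[:,2:]
def ray(K,P,uv,z):
    d=np.linalg.inv(K)@[uv[0],uv[1],1]*[1,-1,-1]; d=P[:3,:3]@d
    return P[:3,3]+d*(z-P[2,3])/d[2]
def fit(K,P,loc,uv,z0,x0):
    loc=np.array(loc,float)/1000;uv=np.array(uv,float)
    def W(p): 
        c,s=np.cos(p[2]),np.sin(p[2])
        return np.c_[p[0]+c*loc[:,0]-s*loc[:,1],p[1]+s*loc[:,0]+c*loc[:,1],z0+loc[:,2]]
    f=lambda p:(proj(K,P,W(p))-uv).ravel()
    r=least_squares(f,x0,loss='soft_l1'); return r.x,f(r.x).reshape(-1,2)
E
python3 - <<'E'
from h import *
K,P=campose('top')
cv=lambda a,o,s:(np.array(a,float)+.5)/s-.5+np.array(o)
loc=[(-225,55,0),(-225,-55,0),(-10,85,0),(-10,-85,0),(10,-85,55),(10,85,55),(95,-85,55)]
uv=cv([(613,319),(606,133),(243,381),(240,91),(202,72),(208,375),(51,72)],(190,150),4.6)
d,r=fit(K,P,loc,uv,.018,[.35,0,1.57]);print('die top',d,r)
# gauge frame: origin mark, z from underside
g,r2=fit(K,P,[(40,0,3),(6,15,6),(6,-15,6),(-6,15,6),(-6,-15,6)],cv([(387,243),(449,270),(447,216),(466,271),(464,216)],(190,150),4.6),.018,[.35,-.1,1.57]);print('gauge top',g,r2)
K,P=campose('scene')
cs=lambda a:cv(a,(185,160),5)
loc=[(-225,55,0),(-225,-55,0),(-10,-85,0),(10,-85,55),(10,85,55),(95,85,55)]
# scene: image up = toward robot (-x world) = +y local
uv=cs([(115,62),(52,203),(388,348),(430,305),(507,58),(645,93)])
d2,r=fit(K,P,loc,uv,.018,d);print('die scene',d2,r)
g2,r2=fit(K,P,[(40,0,3),(6,15,6),(6,-15,6),(-6,15,6),(-6,-15,6)],cs([(296,165),(249,127),(232,170),(229,121),(211,165)]),.018,g);print('g scene',g2,r2)
for D,G in((d,g),(d2,g2)):
    c,s=np.cos(D[2]),np.sin(D[2]); e=np.array([[c,s],[-s,c]])@(G[:2]-D[:2]); print('mark in die frame',e,'dyaw',G[2]-D[2], 'bar', G[:2]-.053*np.array([np.cos(G[2]),np.sin(G[2])]))
E
```

```text
die top [0.5039 0.0268 1.6049] [[ 0.5484  0.3445]
 [ 0.1787  0.049 ]
 [ 0.2132 -0.056 ]
 [-0.3334 -0.239 ]
 [-0.0262 -0.2953]
 [-0.2582 -0.1292]
 [-0.2594  0.3191]]
gauge top [ 0.4997 -0.1076  1.584 ] [[-0.0115  0.1454]
 [-0.5503 -0.2554]
 [-0.262   0.2759]
 [ 0.2772 -0.4722]
 [ 0.5482  0.2785]]
die scene [0.5061 0.0289 1.6106] [[ 0.0908  0.0589]
 [-0.6803  0.3908]
 [ 0.2654 -0.9339]
 [-0.1535 -0.4987]
 [-0.3059  0.4355]
 [ 0.875   0.3885]]
g scene [ 0.499  -0.1072  1.6113] [[-0.2055 -0.0136]
 [-0.1738  0.2973]
 [ 0.0222 -0.3859]
 [ 0.0121  0.5349]
 [ 0.3554 -0.3762]]
mark in die frame [-0.1341  0.0088] dyaw -0.020917517093370863 bar [ 0.5004 -0.1606]
mark in die frame [-0.1357  0.0125] dyaw 0.0006115560313322277 bar [ 0.5012 -0.1601]
```

```bash
python3 -m pendant '[{"tx":0.394,"ty":-0.251,"tz":0.03,"twist":-1.19,"fingers":0},{"tx":0.394,"ty":-0.251,"tz":0.03,"twist":-1.19,"fingers":0},{"tx":0.394,"ty":-0.251,"tz":0.03,"twist":-1.19,"fingers":0},{"tx":0.394,"ty":-0.251,"tz":0.03,"twist":-1.19,"fingers":0},{"tx":0.394,"ty":-0.251,"tz":0.03,"twist":-1.19,"fingers":0},{"tx":0.394,"ty":-0.251,"tz":0.03,"twist":-1.19,"fingers":0},{"tx":0.394,"ty":-0.251,"tz":0.03,"twist":-1.19,"fingers":0},{"tx":0.394,"ty":-0.251,"tz":0.03,"twist":-1.19,"fingers":0},{"tx":0.394,"ty":-0.251,"tz":0.03,"twist":-1.19,"fingers":0},{"tx":0.394,"ty":-0.251,"tz":0.03,"twist":-1.19,"fingers":0},{"tx":0.394,"ty":-0.251,"tz":0.03,"twist":-1.19,"fingers":0},{"tx":0.394,"ty":-0.251,"tz":0.03,"twist":-1.19,"fingers":0},{"tx":0.394,"ty":-0.251,"tz":0.03,"twist":-1.19,"fingers":0},{"tx":0.394,"ty":-0.251,"tz":0.03,"twist":-1.19,"fingers":0}]'
python3 - <<'E'
from h import *
s=bot.sense();print(s['time'],s['position'],s['tcp_rot'],s['joint_positions'])
cv2.imwrite("pics/w1.png",bot.snapshot("wrist"))
E
```

```text
time: 1.9
position: [0.5009, -0.1605, 0.223]
tcp_rot: [-3.141, -0.001, 1.604]
wrist_force: [0.0, 0.1, 1.0]
opening: 0.0854
1.9 [ 0.5009 -0.1605  0.223 ] [-3.1411 -0.0012  1.6042] [-0.3106  0.1904 -0.2769  1.1043  0.001   1.2267]
```

View pics/w1.png

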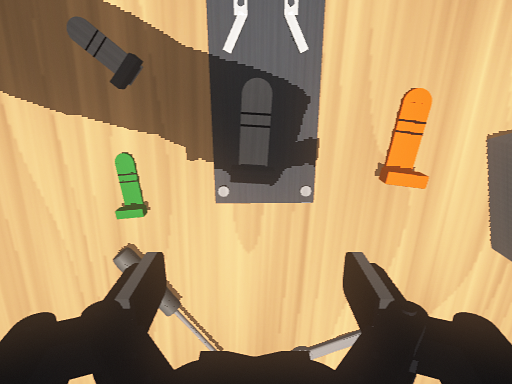

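The wrist view shows the gauge in shadow: nose (257,78), lines near row 120, bar near (256,172). Bed corners are at (216,202) and (314,203), and the rail flares start at (228,52) and (303,50). I'll enlarge and brighten it.

Run:
```python
import cv2,numpy as np
im=cv2.imread("pics/w1.png")[60:210,200:330]
im=(255*(im/255.)**.5).astype(np.uint8)
im=cv2.resize(im,None,fx=4,fy=4,interpolation=cv2.INTER_CUBIC)
im=np.clip(im,0,255).astype(np.uint8)
cv2.imwrite("pics/w1c.png",im)
im=cv2.imread("pics/w1.png")[0:100,200:330]
im=(255*(im/255.)**.6).astype(np.uint8)
cv2.imwrite("pics/w1d.png",cv2.resize(im,None,fx=5,fy=5,interpolation=cv2.INTER_CUBIC))
```

```text
(no output)
```

View pics/w1c.png

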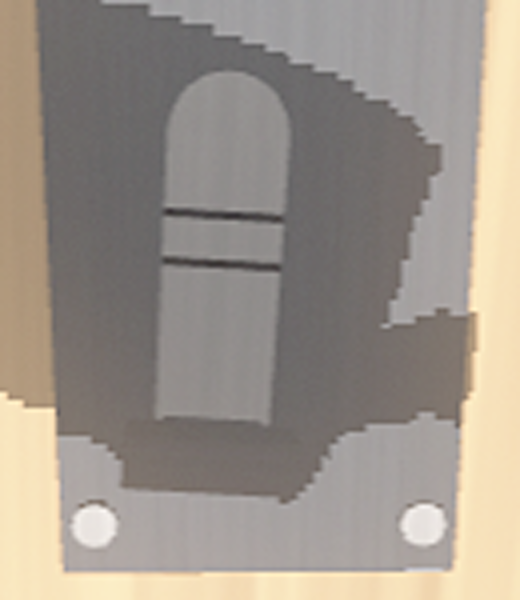

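View pics/w1d.png

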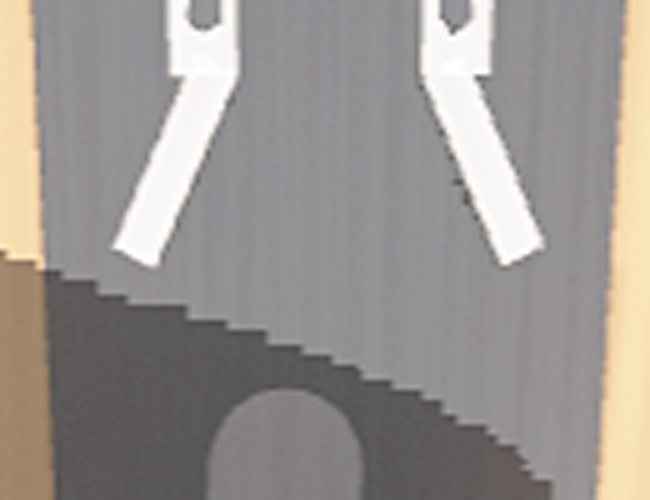

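Run:
```python
from h import *
s=bot.sense();K,P=campose('wrist',s)
cv=lambda a,o,k:(np.array(a,float)+.5)/k-.5+np.array(o)
c=lambda a:cv(a,(200,60),4); d=lambda a:cv(a,(200,0),5)
uv=np.r_[c([(64,571),(452,570)]),d([(157,267),(502,266),(240,76),(421,76)])]
D,r=fit(K,P,[(-225,55,0),(-225,-55,0),(-72,33,7),(-72,-33,7),(-40,17,7),(-40,-17,7)],uv,.018,[.504,.027,1.605]);print(D,r)
G,r=fit(K,P,[(40,0,3),(6,15,6),(6,-15,6),(-6,15,6),(-6,-15,6)],c([(230,71),(163,212),(285,218),(160,261),(281,268)]),.018,[.5,-.107,1.6]);print(G,r)
co,si=np.cos(D[2]),np.sin(D[2]); print('mark in die',np.array([[co,si],[-si,co]])@(G[:2]-D[:2]),G[2]-D[2],'bar',G[:2]-.053*np.array([np.cos(G[2]),np.sin(G[2])]))
for bx in (-46,-60):print('bar top front/back corners',[(proj(K,P,[[G[0]+np.cos(G[2])*bx/1e3-np.sin(G[2])*y,G[1]+np.sin(G[2])*bx/1e3+np.cos(G[2])*y,.048]])[0]-[200,60])*4 for y in (.022,-.022)])
```

```text
[0.5048 0.0286 1.6089] [[-0.7539  0.9152]
 [ 0.7203  0.8985]
 [-0.5989 -0.0291]
 [ 0.5207 -0.0742]
 [-0.5519 -0.3216]
 [ 0.6527 -0.4599]]
[ 0.5001 -0.105   1.556 ] [[ 0.1192 -0.013 ]
 [ 0.1078  0.0625]
 [-0.4396  0.1035]
 [ 0.4294  0.0341]
 [-0.2248 -0.2106]]
mark in die [-0.1334  0.0098] -0.05294952494054628 bar [ 0.4993 -0.158 ]
bar top front/back corners [array([121.4679, 434.6857]), array([301.0442, 443.4363])]
bar top front/back corners [array([120.0044, 489.6674]), array([297.0363, 498.1767])]
```

```bash
python3 -m pendant '[{"tx":0.0026,"ty":-0.0015,"tz":0.05,"twist":0.048,"fingers":0},{"tx":0.0026,"ty":-0.0015,"tz":0.1,"twist":0.048,"fingers":0},{"tx":0.0026,"ty":-0.0015,"tz":0.14,"twist":0.048,"fingers":0},{"tx":0.0026,"ty":-0.0015,"tz":0.16,"twist":0.048,"fingers":0},{"tx":0.0026,"ty":-0.0015,"tz":0.173,"twist":0.048,"fingers":0},{"tx":0.0026,"ty":-0.0015,"tz":0.173,"twist":0.048,"fingers":0},{"tx":0.0026,"ty":-0.0015,"tz":0.173,"twist":0.048,"fingers":0}]'
python3 - <<'E'
from h import *
s=bot.sense();print(s['time'],s['position'],s['tcp_rot'],s['wrist_force'])
im=bot.snapshot("wrist");im=(255*(im/255.)**.6).astype(np.uint8)
cv2.imwrite("pics/w2.png",im)
E
```

```text
time: 2.82
position: [0.5001, -0.1579, 0.0509]
tcp_rot: [3.141, -0.001, 1.556]
wrist_force: [-0.1, -0.5, 0.4]
opening: 0.0856
2.825 [ 0.5001 -0.1579  0.0509] [ 3.1406 -0.0007  1.5564] [-0.143  -0.5046  0.4465]
```

View pics/w2.png

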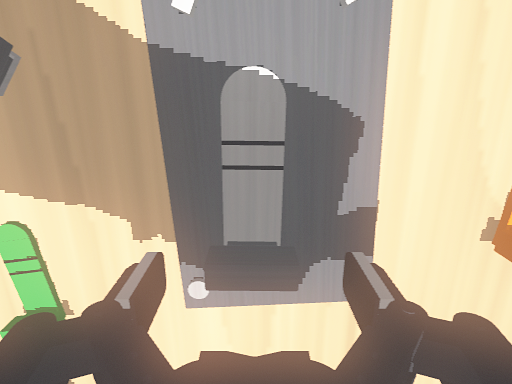

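The gauge is square between the jaws, with the bar at (253,270) and both fingers clear of it. Closing.

```bash
python3 -m pendant '[{"fingers":0.3},{"fingers":0.5},{"fingers":0.7},{"fingers":1},{"fingers":1},{"fingers":1},{"fingers":1},{"fingers":1}]'
python3 - <<'E'
from h import *
s=bot.sense();print(s['time'],s['position'],s['tcp_rot'],s['wrist_force'],s['wrist_torque'])
K,P=campose('wrist',s)
im=bot.snapshot("wrist");im=(255*(im/255.)**.6).astype(np.uint8)
cv2.imwrite("pics/w3.png",im)
G=np.array([.4993,-.158]);f=np.array([np.cos(1.556),np.sin(1.556)])
print(proj(K,P,[[*(G+f*.093),.021],[*(G+f*.053),.024],[*G,.048]]))
E
```

```text
2.875 [ 0.5003 -0.1579  0.0511] [ 3.1402 -0.0006  1.5564] [ 0.1887 -0.6553  0.05  ] [-0.0378 -0.0276 -0.0083]
[[252.2728  65.8133]
 [252.2472 155.1276]
 [252.0186 279.0974]]validation failed for argument at $[0]...
```

View pics/w3.png

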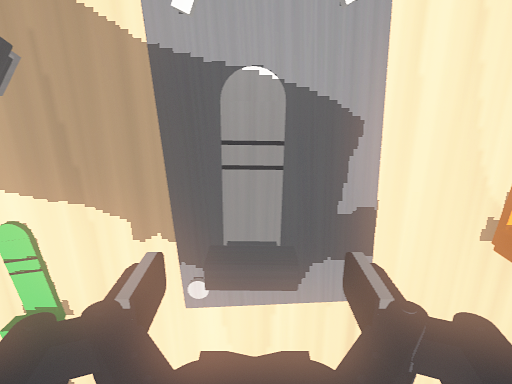

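```bash
python3 -m pendant '[{"tx":0,"ty":0,"tz":0,"twist":0,"fingers":0.3},{"tx":0,"ty":0,"tz":0,"twist":0,"fingers":0.5},{"tx":0,"ty":0,"tz":0,"twist":0,"fingers":0.7},{"tx":0,"ty":0,"tz":0,"twist":0,"fingers":1},{"tx":0,"ty":0,"tz":0,"twist":0,"fingers":1},{"tx":0,"ty":0,"tz":0,"twist":0,"fingers":1},{"tx":0,"ty":0,"tz":0,"twist":0,"fingers":1}]'
python3 - <<'E'
from h import *
s=bot.sense();print(s['time'],s['position'],s['tcp_rot'],s['wrist_force'],s['wrist_torque'])
im=bot.snapshot("wrist");im=(255*(im/255.)**.6).astype(np.uint8)
cv2.imwrite("pics/w4.png",im)
E
```

```text
time: 3.8
position: [0.5005, -0.1581, 0.0518]
tcp_rot: [3.139, -0.0, 1.556]
wrist_force: [-0.7, 0.2, 5.6]
opening: 0.0426
3.8 [ 0.5005 -0.1581  0.0518] [ 3.1395 -0.0002  1.5564] [-0.7321  0.1535  5.6181] [ 0.0521  0.3956 -0.015 ]
```

View pics/w4.png

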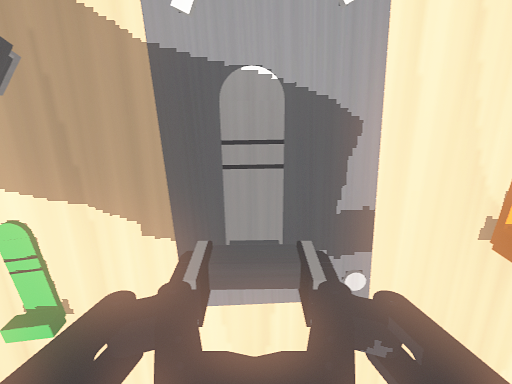

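The bar is gripped (opening 42.6 mm) and the blade is still straight. Now I align it on the guide's centre line.

```bash
python3 -m pendant '[{"tx":0,"ty":0.003,"tz":0,"twist":-0.012,"fingers":1},{"tx":0,"ty":0.006,"tz":0,"twist":-0.025,"fingers":1},{"tx":0.0006,"ty":0.0114,"tz":0,"twist":-0.051,"fingers":1},{"tx":0.0006,"ty":0.0114,"tz":0,"twist":-0.051,"fingers":1},{"tx":0.0006,"ty":0.0114,"tz":0,"twist":-0.051,"fingers":1}]'
python3 - <<'E'
from h import *
s=bot.sense();print(s['time'],s['position'],s['tcp_rot'],s['wrist_force'],s['wrist_torque'])
im=bot.snapshot("wrist");cv2.imwrite("pics/w5raw.png",im);im=(255*(im/255.)**.6).astype(np.uint8)
cv2.imwrite("pics/w5.png",cv2.resize(im[0:260,130:410],None,fx=2.3,fy=2.3,interpolation=cv2.INTER_CUBIC))
im=bot.snapshot("top");cv2.imwrite("pics/t5.png",cv2.resize(im[150:260,190:340],None,fx=5,fy=5,interpolation=cv2.INTER_CUBIC))
E
```

```text
time: 4.47
position: [0.5126, -0.1578, 0.0519]
tcp_rot: [3.138, -0.0, 1.607]
wrist_force: [1.3, -0.4, -0.7]
opening: 0.0426
4.475 [ 0.5126 -0.1578  0.0519] [ 3.1384 -0.      1.6073] [ 1.2822 -0.411  -0.6834] [-0.0041 -0.0816  0.0174]
```

View pics/w5.png

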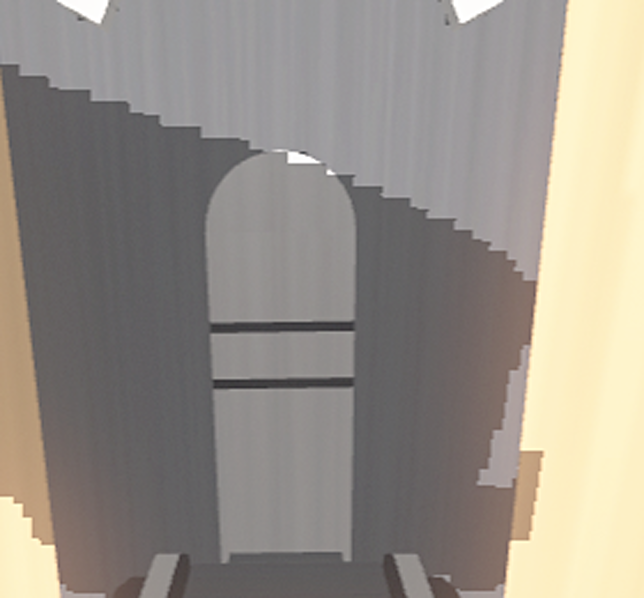

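View pics/t5.png

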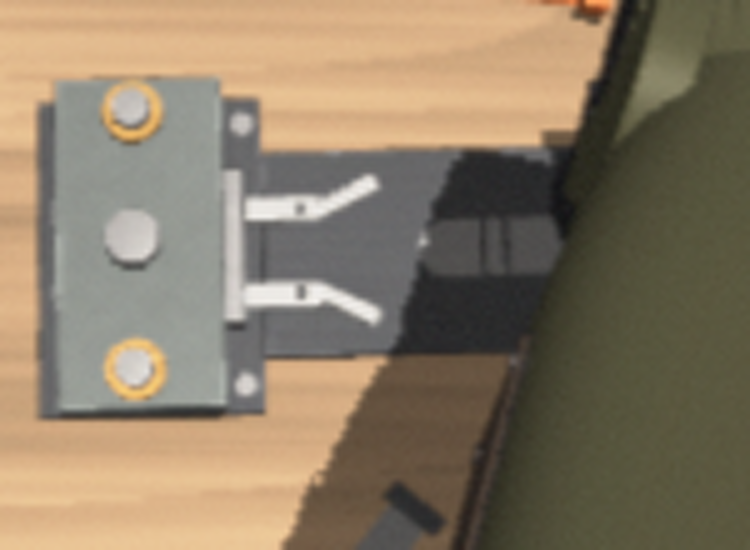

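The blade is roughly centred: nose (281,150) in the crop, rail ends at columns 102 and 458. I'll fit for the residual offsets.

Run:
```python
from h import *
s=bot.sense();K,P=campose('wrist',s)
im=cv2.imread("pics/w5raw.png");g=cv2.cvtColor(im,cv2.COLOR_BGR2GRAY).astype(float)
cv=lambda a,o,k:(np.array(a,float)+.5)/k-.5+np.array(o)
c=lambda a:cv(a,(130,0),2.3)
G,r=fit(K,P,[(40,0,3),(6,15,6),(6,-15,6),(-6,15,6),(-6,-15,6)],c([(280,150),(210,327),(355,324),(213,384),(354,381)]),.018,[.5,-.107,1.6]);print(G,r.round(2).tolist())
# bed edges, points at z=.018
L=[ray(K,P,u,.018) for u in c([(3,100),(22,250),(50,500)])] ; Rr=[ray(K,P,u,.018) for u in c([(556,150),(537,280),(516,480)])]
for q in (L,Rr):
    q=np.array(q);p=np.polyfit(q[:,1],q[:,0],1);print('edge',q.tolist(), 'yaw',np.pi/2-np.arctan(p[0]) , np.polyval(p,-.1))
ends=[ray(K,P,u,.025) for u in c([(102,23),(459,23)])];print('rail ends',ends,(ends[0]+ends[1])/2, np.linalg.norm(ends[0]-ends[1]))
```

```text
[ 0.51   -0.1044  1.6247] [[-0.19, -0.15], [0.08, -0.01], [0.02, 0.25], [-0.01, -0.18], [0.11, 0.11]]
edge [[0.45338305299672077, -0.05727388599557248, 0.017999999999999988], [0.45487885864532246, -0.08559794199809498, 0.017999999999999988], [0.4569926091674391, -0.14180966433820658, 0.017999999999999988]] yaw 1.6127512179460028 0.45529919482841225
edge [[0.5631399539551639, -0.062182492699168035, 0.017999999999999988], [0.563105691231362, -0.08765751070469315, 0.017999999999999988], [0.5649495905127352, -0.1328654371114443, 0.017999999999999988]] yaw 1.5981534757496214 0.5638894945356017
rail ends [array([ 0.4749, -0.0447,  0.025 ]), array([ 0.5397, -0.0422,  0.025 ])] [ 0.5073 -0.0435  0.025 ] 0.06480832518388355
```

```bash
python3 -m pendant '[{"tx":0,"ty":-0.0005,"tz":0,"twist":0.018,"fingers":1},{"tx":0.01,"ty":-0.0005,"tz":0,"twist":0.018,"fingers":1},{"tx":0.02,"ty":-0.0005,"tz":0,"twist":0.018,"fingers":1},{"tx":0.03,"ty":-0.0005,"tz":0,"twist":0.018,"fingers":1},{"tx":0.04,"ty":-0.0005,"tz":0,"twist":0.018,"fingers":1},{"tx":0.045,"ty":-0.0005,"tz":0,"twist":0.018,"fingers":1},{"tx":0.05,"ty":-0.0005,"tz":0,"twist":0.018,"fingers":1},{"tx":0.05,"ty":-0.0005,"tz":0,"twist":0.018,"fingers":1}]'
python3 - <<'E'
from h import *
s=bot.sense();print(s['time'],s['position'],s['tcp_rot'],s['wrist_force'],s['wrist_torque'])
im=bot.snapshot("wrist");cv2.imwrite("pics/w6raw.png",im);im=(255*(im/255.)**.6).astype(np.uint8)
cv2.imwrite("pics/w6.png",cv2.resize(im[0:260,130:410],None,fx=2.3,fy=2.3,interpolation=cv2.INTER_CUBIC))
E
```

```text
time: 5.58
position: [0.5102, -0.1069, 0.0519]
tcp_rot: [3.138, -0.002, 1.59]
wrist_force: [-0.2, 1.2, 1.1]
opening: 0.0424
5.575 [ 0.5102 -0.1069  0.0519] [ 3.1384 -0.0016  1.5898] [-0.1901  1.1994  1.1443] [0.3834 0.0238 0.0214]
```

View pics/w6.png

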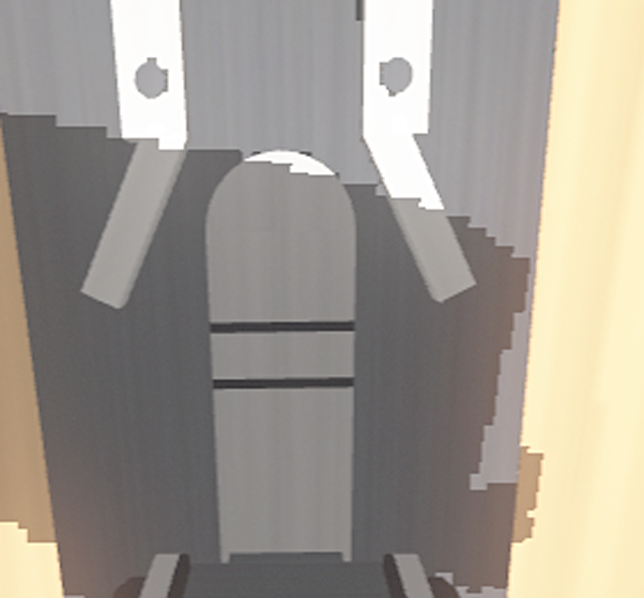

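The nose is at the straight guide, about 1 mm to the right of centre (nose column 281, guide centre about 275). I'll correct that and go on.

```bash
python3 -m pendant '[{"tx":0.0,"ty":-0.001,"tz":0,"twist":-0.006,"fingers":1},{"tx":0.008,"ty":-0.0011,"tz":0,"twist":-0.006,"fingers":1},{"tx":0.016,"ty":-0.0013,"tz":0,"twist":-0.006,"fingers":1},{"tx":0.024,"ty":-0.0014,"tz":0,"twist":-0.006,"fingers":1},{"tx":0.032,"ty":-0.0015,"tz":0,"twist":-0.006,"fingers":1},{"tx":0.04,"ty":-0.0016,"tz":0,"twist":-0.006,"fingers":1},{"tx":0.04,"ty":-0.0016,"tz":0,"twist":-0.006,"fingers":1}]'
python3 - <<'E'
from h import *
s=bot.sense();print(s['time'],s['position'],s['tcp_rot'],s['wrist_force'],s['wrist_torque'])
im=bot.snapshot("wrist");cv2.imwrite("pics/w7raw.png",im);im=(255*(im/255.)**.6).astype(np.uint8)
cv2.imwrite("pics/w7.png",cv2.resize(im[0:260,130:410],None,fx=2.3,fy=2.3,interpolation=cv2.INTER_CUBIC))
E
```

```text
time: 6.5
position: [0.5077, -0.066, 0.0519]
tcp_rot: [3.138, -0.003, 1.597]
wrist_force: [0.1, 1.2, -1.3]
opening: 0.0424
6.5 [ 0.5077 -0.066   0.0519] [ 3.1385 -0.0029  1.5968] [ 0.1334  1.1523 -1.2632] [0.2333 0.0204 0.0271]
```

View pics/w7.png

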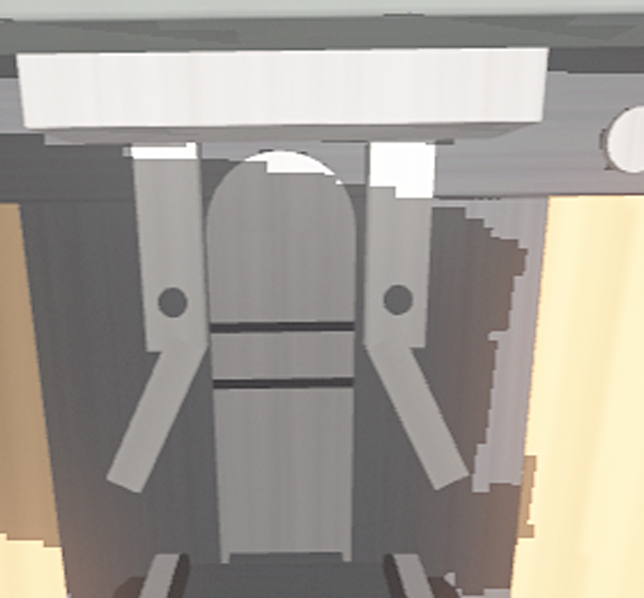

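Run:
```python
from h import *
s=bot.sense();K,P=campose('wrist',s)
im=cv2.imread("pics/w7raw.png")
cr=im[40:80,180:330];cr=(255*(cr/255.)**.6).astype(np.uint8)
cv2.imwrite("pics/w7c.png",cv2.resize(cr,None,fx=5,fy=5,interpolation=cv2.INTER_CUBIC))
cv=lambda a,o,k:(np.array(a,float)+.5)/k-.5+np.array(o)
c=lambda a:cv(a,(130,0),2.3)
print('face bottom',ray(K,P,c((285,142)),.0265),'nose',ray(K,P,c((281,150)),.021),'lines',ray(K,P,c((283,325)),.024),ray(K,P,c((283,383)),.024))
```

```text
face bottom [0.5051 0.0281 0.0265] nose [0.5043 0.0271 0.021 ] lines [ 0.5056 -0.0067  0.024 ] [ 0.5059 -0.019   0.024 ]
```

View pics/w7c.png

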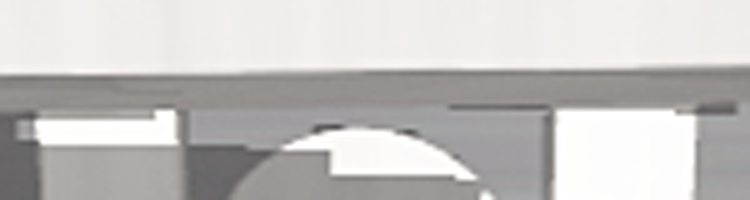

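The nose is 1 mm short of the mouth and the force is low. The blade sits about 0.7 mm left of centre, and the mark is 41 mm short. I'll advance 33 mm and look again.

```bash
python3 -m pendant '[{"tx":0.0,"ty":0.0006,"tz":0,"twist":0,"fingers":1},{"tx":0.006,"ty":0.0006,"tz":0,"twist":0,"fingers":1},{"tx":0.012,"ty":0.0005,"tz":0,"twist":0,"fingers":1},{"tx":0.018,"ty":0.0005,"tz":0,"twist":0,"fingers":1},{"tx":0.024,"ty":0.0004,"tz":0,"twist":0,"fingers":1},{"tx":0.029,"ty":0.0004,"tz":0,"twist":0,"fingers":1},{"tx":0.033,"ty":0.0004,"tz":0,"twist":0,"fingers":1},{"tx":0.033,"ty":0.0004,"tz":0,"twist":0,"fingers":1}]'
python3 - <<'E'
from h import *
s=bot.sense();print(s['time'],s['position'],s['tcp_rot'],s['wrist_force'],s['wrist_torque'])
im=bot.snapshot("wrist");cv2.imwrite("pics/w8raw.png",im);im=(255*(im/255.)**.6).astype(np.uint8)
cv2.imwrite("pics/w8.png",cv2.resize(im[60:260,150:390],None,fx=3,fy=3,interpolation=cv2.INTER_CUBIC))
E
```

```text
time: 7.55
position: [0.5071, -0.0327, 0.0519]
tcp_rot: [3.139, -0.003, 1.597]
wrist_force: [-0.1, 0.9, -0.4]
opening: 0.0427
7.55 [ 0.5071 -0.0327  0.0519] [ 3.1387 -0.0033  1.5971] [-0.0737  0.8916 -0.3846] [ 0.065  -0.033  -0.0091]
```

View pics/w8.png

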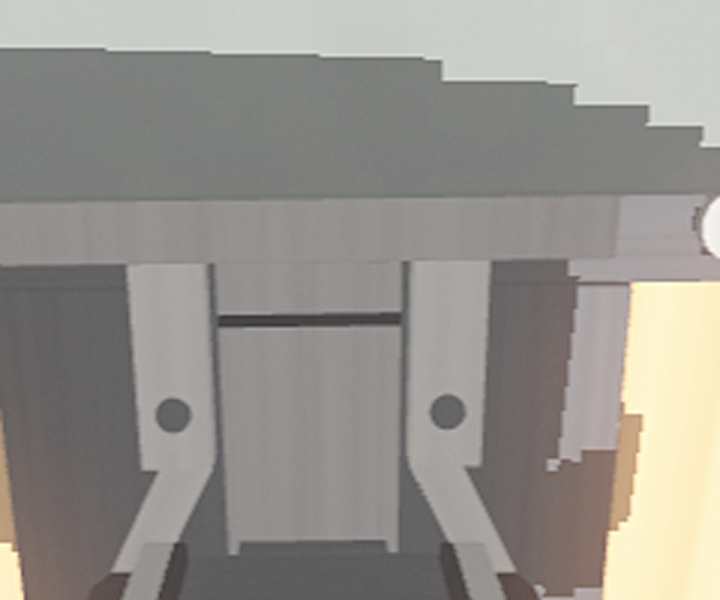

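Run:
```python
from h import *
s=bot.sense();K,P=campose('wrist',s)
cv=lambda a,o,k:(np.array(a,float)+.5)/k-.5+np.array(o)
c=lambda a:cv(a,(150,60),3)
print('rear line',ray(K,P,c((310,319.5)),.024))
for z in (.0265,.03,.035,.04,.045):print(z,ray(K,P,c((310,262)),z)[:2])
print('cam',P[:3,3])
# W7 lip top edge row 128/2.3 from pose at that time
s7={'position':np.array([.5077,-.066,.0519]),'tcp_rot':np.array([3.1385,-.0029,1.5968])}
K,P=campose('wrist',s7)
for z in (.03,.035,.04,.045):print(z,ray(K,P,(256,40+73/5-.4),z)[:2])
```

```text
rear line [0.5054 0.0144 0.024 ]
0.0265 [0.5051 0.0242]
0.03 [0.5051 0.0248]
0.035 [0.5051 0.0256]
0.04 [0.5051 0.0265]
0.045 [0.5051 0.0273]
cam [0.5046 0.0486 0.1719]
0.03 [0.5059 0.0309]
0.035 [0.5059 0.0304]
0.04 [0.5059 0.0298]
0.045 [0.5059 0.0293]
```

The rear line is at y 14.4 mm, so the mark is at 20.4. Triangulating the block's front face over two views gives 28.1–28.5, so 8.0 mm is left.

```bash
python3 -m pendant '[{"tx":0.003,"ty":0,"tz":0,"twist":0,"fingers":1},{"tx":0.006,"ty":-0.0001,"tz":0,"twist":0,"fingers":1},{"tx":0.008,"ty":-0.0001,"tz":0,"twist":0,"fingers":1},{"tx":0.008,"ty":-0.0001,"tz":0,"twist":0,"fingers":1},{"tx":0.008,"ty":-0.0001,"tz":0,"twist":0,"fingers":1}]'
python3 - <<'E'
from h import *
s=bot.sense();print(s['time'],s['position'],s['tcp_rot'],s['wrist_force'],s['wrist_torque'])
im=bot.snapshot("wrist");cv2.imwrite("pics/w9raw.png",im);im=(255*(im/255.)**.6).astype(np.uint8)
cv2.imwrite("pics/w9.png",cv2.resize(im[60:260,150:390],None,fx=3,fy=3,interpolation=cv2.INTER_CUBIC))
im=bot.snapshot("scene");cv2.imwrite("pics/s9.png",cv2.resize(im[150:250,185:325],None,fx=5,fy=5,interpolation=cv2.INTER_CUBIC))
E
```

```text
time: 8.22
position: [0.5068, -0.0249, 0.0519]
tcp_rot: [3.139, -0.003, 1.597]
wrist_force: [-0.6, 0.2, -2.3]
opening: 0.0425
8.225 [ 0.5068 -0.0249  0.0519] [ 3.1387 -0.0033  1.5969] [-0.5927  0.1566 -2.3272] [-0.0061  0.0248 -0.0076]
```

View pics/w9.png

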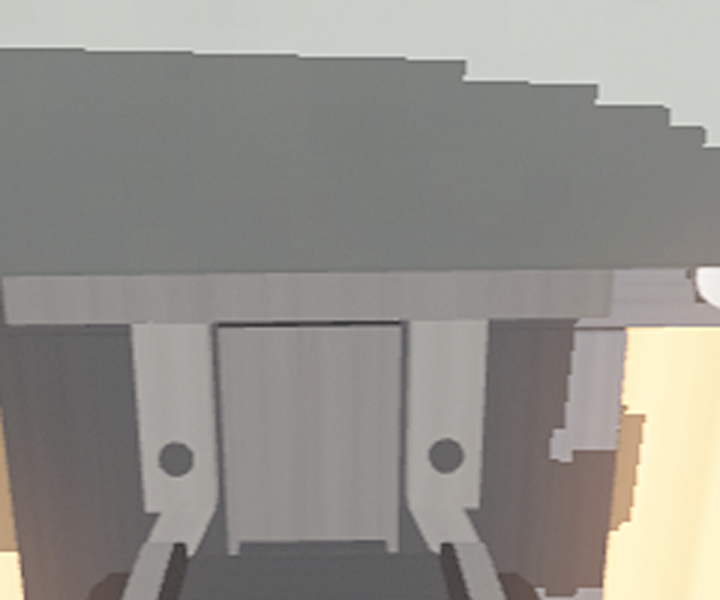

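View pics/s9.png

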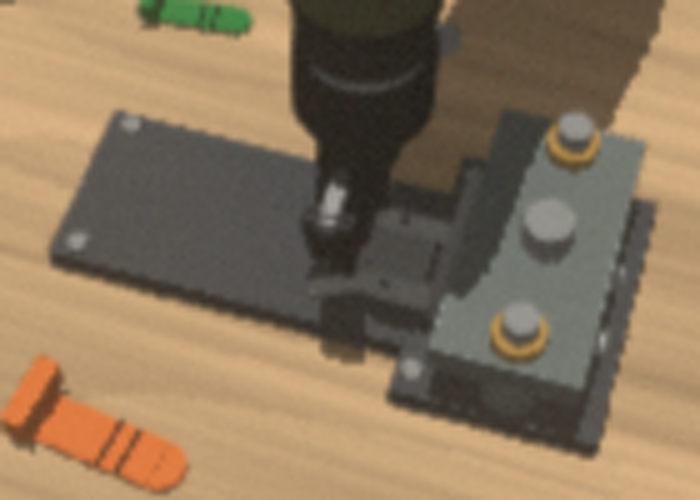

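By parallax, an edge 28 mm above the blade seen from 28 mm ahead should appear about 6.5 mm behind the face, at the rear line. That is what the picture shows (line at row 323). I'll release the gauge and rise.

```bash
python3 -m pendant '[{"tx":0,"ty":0,"tz":0,"twist":0,"fingers":0.8},{"tx":0,"ty":0,"tz":0,"twist":0,"fingers":0.4},{"tx":0,"ty":0,"tz":0,"twist":0,"fingers":0.2},{"tx":0,"ty":0,"tz":0,"twist":0,"fingers":0},{"tx":0,"ty":0,"tz":0,"twist":0,"fingers":0},{"tx":0,"ty":0,"tz":0,"twist":0,"fingers":0},{"tx":0,"ty":0,"tz":0,"twist":0,"fingers":0},{"tx":0,"ty":0,"tz":-0.01,"twist":0,"fingers":0},{"tx":0,"ty":0,"tz":-0.03,"twist":0,"fingers":0},{"tx":0,"ty":0,"tz":-0.06,"twist":0,"fingers":0},{"tx":-0.05,"ty":0,"tz":-0.1,"twist":0,"fingers":0},{"tx":-0.1,"ty":0,"tz":-0.13,"twist":0,"fingers":0},{"tx":-0.12,"ty":0,"tz":-0.13,"twist":0,"fingers":0},{"tx":-0.12,"ty":0,"tz":-0.13,"twist":0,"fingers":0},{"tx":-0.12,"ty":0,"tz":-0.13,"twist":0,"fingers":0}]'
python3 - <<'E'
from h import *
s=bot.sense();print(s['time'],s['position'],s['tcp_rot'],s['wrist_force'])
im=bot.snapshot("wrist");cv2.imwrite("pics/w10raw.png",im);im=(255*(im/255.)**.6).astype(np.uint8)
cv2.imwrite("pics/w10.png",cv2.resize(im[0:200,160:360],None,fx=3,fy=3,interpolation=cv2.INTER_CUBIC))
im=bot.snapshot("top");cv2.imwrite("pics/t10raw.png",im);cv2.imwrite("pics/t10.png",cv2.resize(im[150:260,190:340],None,fx=5,fy=5,interpolation=cv2.INTER_CUBIC))
im=bot.snapshot("scene");cv2.imwrite("pics/s10.png",im)
E
```

```text
time: 10.2
position: [0.5087, -0.1443, 0.1804]
tcp_rot: [3.141, -0.005, 1.597]
wrist_force: [0.8, -0.7, -0.1]
opening: 0.0855
10.2 [ 0.5087 -0.1443  0.1804] [ 3.1408 -0.0045  1.5973] [ 0.8447 -0.6516 -0.1051]
```

View pics/w10.png

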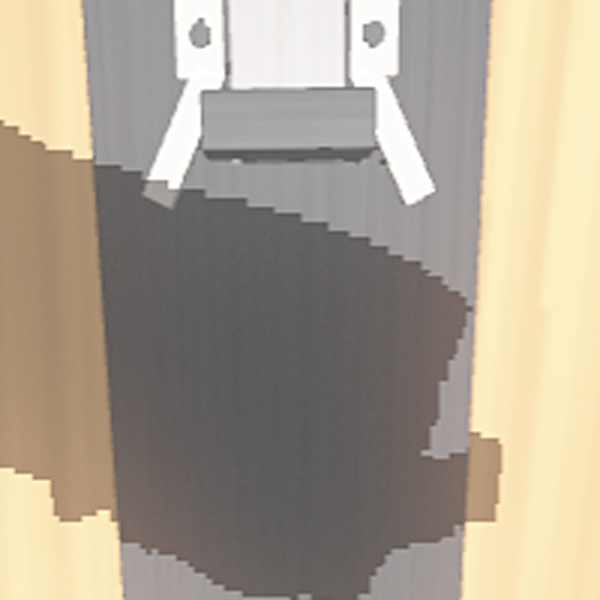

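View pics/t10.png

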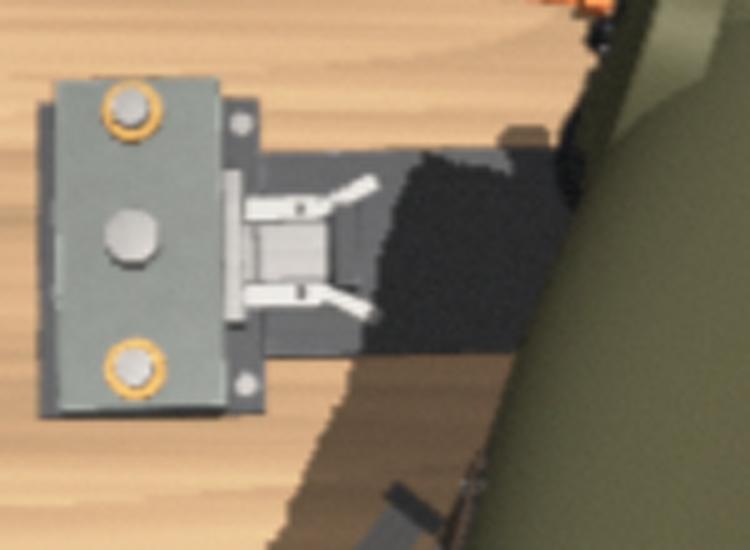

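View pics/s10.png

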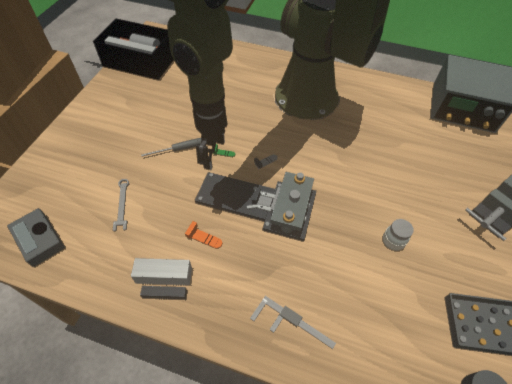

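The gauge is released, lying flat and straight in the guide. I'll go forward 50 mm at height for a close look at the face and the lines.

```bash
python3 -m pendant '[{"tx":0.025,"ty":0,"tz":0,"twist":0,"fingers":0},{"tx":0.05,"ty":0,"tz":0,"twist":0,"fingers":0},{"tx":0.05,"ty":0,"tz":0,"twist":0,"fingers":0},{"tx":0.05,"ty":0,"tz":0,"twist":0,"fingers":0}]'
python3 - <<'E'
from h import *
s=bot.sense();print(s['time'],s['position'],s['tcp_rot'])
im=bot.snapshot("wrist");cv2.imwrite("pics/w11raw.png",im);im=(255*(im/255.)**.7).astype(np.uint8)
cv2.imwrite("pics/w11.png",cv2.resize(im[40:180,190:330],None,fx=4.2,fy=4.2,interpolation=cv2.INTER_CUBIC))
E
```

```text
time: 10.85
position: [0.5076, -0.0939, 0.1807]
tcp_rot: [3.141, -0.004, 1.599]
wrist_force: [1.5, -1.2, -0.4]
opening: 0.0852
10.85 [ 0.5076 -0.0939  0.1807] [ 3.1406 -0.0037  1.5994]
```

View pics/w11.png

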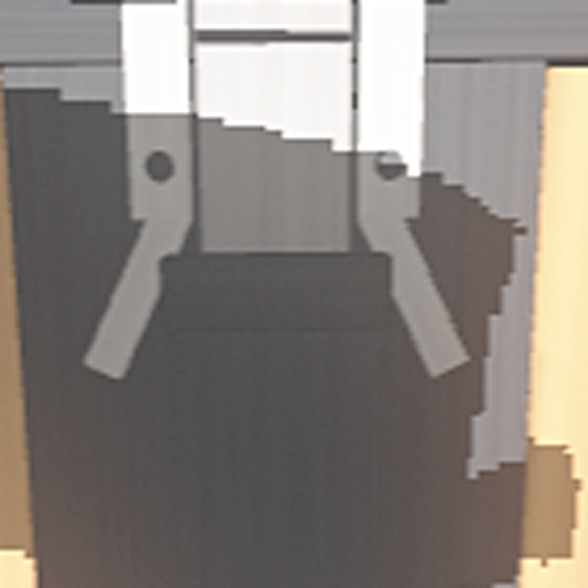

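Run:
```python
from h import *
im=cv2.imread("pics/w11raw.png");im=(255*(im/255.)**.7).astype(np.uint8)
cv2.imwrite("pics/w11c.png",cv2.resize(im[10:80,205:305],None,fx=7,fy=7,interpolation=cv2.INTER_CUBIC))
```

```text
(no output)
```

View pics/w11c.png

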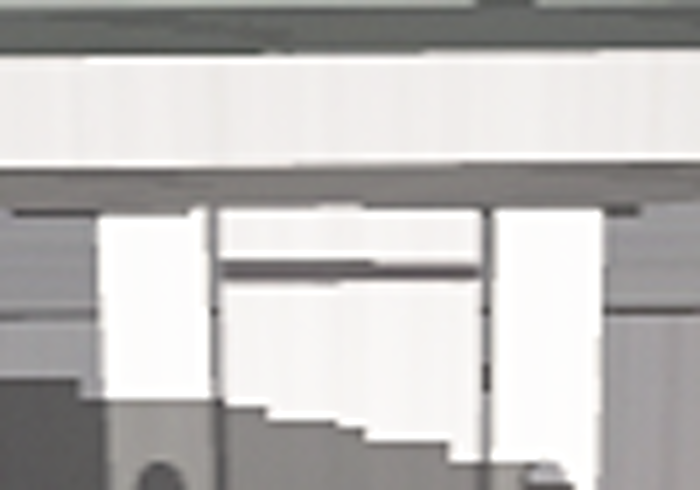

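Run:
```python
from h import *
s=bot.sense();K,P=campose('wrist',s)
c=lambda a:(np.array(a,float)+.5)/7-.5+np.array((205,10))
a=ray(K,P,c((350,270)),.024);b=ray(K,P,c((350,206)),.0265);e=ray(K,P,c((350,312)),.018)
print('line',a,'face',b,'gap',b[1]-a[1],'x=-10 bed joint',e)
```

```text
line [0.5048 0.0219 0.024 ] face [0.5046 0.0283 0.0265] gap 0.00637511290336884 x=-10 bed joint [0.505  0.0181 0.018 ]
```

Run:
```python
from h import *
print(bot.sign_off())
```

```text
the job is handed in; nothing more can be done
None
```

The gauge is set and handed in. It lies flat and straight in the guide, with the block's front face between the two scribed lines. I pinched it by the crossbar, lined it up with the guide, slid it in and let go.

- **Depth:** after release, the last wrist view put the rear line 6.4 mm in front of the block's front face. Ideal is 6 mm, so the mark is about 0.4 mm short, within the camera calibration's 2 mm. The front line is hidden under the block, so I could not see it directly.
- **Forces and time:** the wrist force readings stayed below about 6 N, and the clock stood at about 11 s at hand-in.
- **Other objects:** the jar, screwdriver and wrench are where they were in the scene picture taken after release. I compared them by eye, without measuring. The arm ended clear of everything with the gripper open.
- **What went wrong or disagreed:** one gripper command was refused for missing values and I re-sent it in full. Early single-camera estimates of the gauge's offset and angle differed by 3–4 mm and up to 0.05 rad. I went by the closer wrist views, which agreed with each other to under 1 mm on the position of the block's face.

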